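Run a feeler along the bare gasket groove of a chamber door

ROBOT

A 7-joint arm with a two-finger parallel gripper is mounted at the origin on the work surface. World frame = base frame: x ahead of the robot, y to its left, z up, the work surface at z = 0. Lengths are in m, angles in rad, forces in N, time in s.
With the tool pointing down it reaches from about 0.425 to 0.95 m from the base axis. Payload 4.7 kg.
Tool frame: the origin (TCP) lies between the finger pads; the fingertips stand 8 mm ahead of it and the grasp point (between the pads) lies 11 mm behind it; z points along the fingers, x is the direction in which the jaws open and shut, and the axes are right-handed (so a half turn about z gives the same grasp; the last joint's range is limited). The gripper opens to 87 mm and grips with 3 to 60 N. Pads are 19 mm wide; open, the fingers measure 117 mm over their backs; the gripper's body (75 mm by 190 mm) begins 51 mm behind the grasp point.
Start: joints at [-1.183, 0.469, -0.049, 1.532, 0.024, 1.141, -0.082], TCP at [0.273, 0.617, 0.231] pointing down, gripper open.
Joint ranges: [-2.59, 2.59], [-0.33, 1.99], [-1.39, 1.29], [0.1, 2.45], [-1.04, 4.18], [0.21, 1.99], [-2.66, 2.66]. Speed limits (rad/s): [2.57, 2.57, 3.14, 3.14, 3.14, 3.14, 3.14].

INTERFACE

Orientations are given as a unit quaternion [w, x, y, z].
In Python, from workcell import * gives the robot as it stands. The module is installed in compiled form; this text tells all that it offers.
- The arm moves only by the tool apply_moves, never from a script. Its arguments are lists of equal length, an entry for each row: "dp": the shift along the tool's x, y, z in cm, a list of three; "turn": the turn about the tool's z in rad; "gripper": the opening, from 0 (shut) to 1 (fully open). A call has 1 to 10 rows; each row is the pose to reach, as a shift and turn from the pose commanded when the call began, along the tool's axes at that moment; what a row does not reach only later rows make up. A row lasts 1/10 s, in which the tool goes at most 50 mm and 8.59 degrees, less where a joint would pass 70% of its speed; a pose out of reach is approached as far as the arm can. A call with a gripper value outside its range is refused whole. The fingers move at their own pace and stop on an object; "newtons" is the grip in N (left out, the last holds). Time passes only in rows, so rows that repeat a pose let the fingers close. It gives the time, the measured TCP pose, the force and the opening at its end, in the units of the state.
- sense(): the state, without advancing time (a new reading comes with each control period).
- capture(name): name is "scene" or "top" or "wrist"; returns a dict with "color" (480x640x3 uint8, red, green, blue), "intrinsics" (3x3 intrinsics, pixels), "R" (3x3) and "t" (3): a world point X has camera coordinates R X + t. Camera axes: x right, y down, z forward; pixel columns grow to the right and rows downward; lengths in m; the calibration is good to about 2 mm. A picture is of the moment at which its call begins. There is no depth.
- sign_off(): hands the job in, once; it reports no verdict.
The state is a dict: "t": time; "joints": joint angles; "joint_vel": joint speeds; "joint_efforts": joint torques, N m; "tool_pos": TCP position; "orientation": TCP orientation; "force": force on the tool from outside, world axes, zero at the start; "moment": the same for the moment, N m; "grip_width": finger opening in m.
Only numpy, scipy, OpenCV 4.12 (cv2) and the standard library are available. Lean on these libraries where they do the work, as an engineer would, in place of code of your own. Each camera call takes 0.05 s, during which the arm holds its last target.

TASK

A stretch of gasket is missing from this chamber door. Take the feeler out of its forked rest, lower its ball tip into the square pocket where the bare groove begins, and run it slowly (2 to 3 cm a second) along the bottom of the groove and round the corner, staying down in the groove, until it butts gently against the cut end of the rubber. Then lift it out and hang it upright in its rest again, let go, and leave everything else on the bench where it is.

Things in the scene. Friction and masses are not known exactly. Their poses are not given: they have to be found in the camera images.
- door: chamber door lying fixed, inner face up: grey plate 200 (x) x 240 (y) x 20 mm with a dark window. Origin: centre of its underside, z up; two hinge lugs on its +x edge. Round the window a groove 12 mm wide, 6 mm deep (floor 14 mm above the bench), 45-degree corners. Black rubber, 1 mm below the face, fills it but for one bare stretch: from the pocket (groove_0) through groove_1 to 6 to the cut end
- groove_0 (a point): on the groove floor, middle of a square pocket (22 mm along the door's x, 20 mm along y: the groove widened outward), door frame (20, -90) mm. The way in; from here the bare groove runs to the door's -x on the line y = -85 mm, turns from (-35, -85) to (-60, -60) mm and runs to +y on the line x = -60 mm
- groove_1 (a point): on the groove floor, centre line, door frame (-4, -85) mm
- groove_2 (a point): on the groove floor, centre line, door frame (-29, -85) mm
- groove_3 (a point): on the groove floor, middle of the 45-degree corner, door frame (-47.5, -72.5) mm
- groove_4 (a point): on the groove floor, centre line, door frame (-60, -50) mm
- groove_5 (a point): on the groove floor, centre line, door frame (-60, -26) mm
- groove_6 (a point): on the groove floor, centre line, 26 mm before the cut end of the gasket
- gasket_end: last piece of the black rubber gasket, fixed in the long leg of the groove, 11.6 mm wide and 4.8 mm high above the groove floor; it runs from its origin towards the door's +y. How far along the leg it starts differs each time: its cut end lies 20 to 55 mm on the +y side of the door's middle
- gasket_face (a point): foot of the cut end of the gasket, on the groove floor, centre line. The ball, 3 mm in radius, touches when its centre is 3 mm before it
- feeler: hand feeler, 116 mm long, about 70 g, hanging upright in the rest at the start. Origin: the very bottom of its ball tip; z runs up through the tool. Steel ball tip 6 mm across on a straight 4.4 mm shaft; steel collar, 28 mm across, 60 to 66 mm above the tip; above it a grey grip 16 mm thick (its x) by 24 mm wide (its y), 66 to 116 mm above the tip
- feeler_collar (a point): centre of the underside of the feeler's collar, on its axis, 60 mm above the tip
- rest: small fixed metal stand with a level fork. Origin: centre of the fork's slot, at bench level. Base 80 x 80 x 8 mm; fork top 85 mm above the bench, 6 mm thick, prongs 20 mm wide beside a slot 14 mm wide along the rest's x, open at -x (30 mm off), closed at +x (19 mm off). The feeler's shaft goes down through the slot, its collar rests on the prongs, its tip is then 25 mm above the bench
- rest_seat (a point): centre of the slot on the top of the fork, where the collar's underside centre belongs
- glue_jar: bystander: small jar, 48 mm wide, 50 mm high; origin under its centre
- beaker: bystander: glass beaker, 70 mm wide, 85 mm high; origin under its centre
- amber_bottle: bystander: brown bottle, 66 mm wide, 150 mm high; origin under its centre
- reagent_tub: bystander: white tub with a lid, 72 mm wide, 130 mm high; origin under its centre
- brush: bystander: brush lying flat, 170 mm long
- dish: bystander: shallow white dish, 90 mm wide, 18 mm high; origin under its centre
- screwdriver: bystander: screwdriver lying flat, 170 mm long
There are look-alikes about, which are no part of the job. Leave any blue or purple look-alike of the feeler alone.

How it is judged:
On the way, in this order (a step that is already met when the one before it is completed fails the run):
1. the ball tip is set down in the square pocket (distance between feeler and groove_0 below 0.006 m), for 0.15 s.
2. the tip runs into the groove (distance between feeler and groove_1 below 0.006 m), for 0.15 s.
3. the tip comes to the end of the short leg (distance between feeler and groove_2 below 0.006 m), for 0.15 s.
4. the tip goes round the slanting corner (distance between feeler and groove_3 below 0.006 m), for 0.15 s.
5. the tip enters the long leg (distance between feeler and groove_4 below 0.006 m), for 0.15 s.
6. the tip runs on along the long leg (distance between feeler and groove_5 below 0.006 m), for 0.15 s.
7. the tip nears the cut end of the gasket (distance between feeler and groove_6 below 0.006 m), for 0.15 s.
8. the feeler presses lightly on the cut end of the gasket, tip still down in the groove (contact force between feeler and gasket_end above 0.5 N and distance between feeler and gasket_face below 0.01 m), for 0.05 s.
At the end, for the whole second after the job is handed in: The feeler hangs upright (within 0.1 rad) and at rest in the fork, released, its collar resting on the prongs (height within 4 mm) and within 15 mm of the slot's centre (horizontal distance between feeler_collar and rest_seat below 0.015 m and z of feeler_collar in the frame of rest between 0.081 and 0.089 m and angle between feeler's own z axis and vertical below 0.1 rad and linear speed of feeler below 0.02 m/s); the robot touches nothing.
It fails at once if the feeler is pressed hard (over 20 N) on the door (contact force between feeler and door above 20 N).
It fails at once if the feeler is pressed hard (over 20 N) on the gasket end (contact force between feeler and gasket_end above 20 N).
It fails at once if the feeler moves faster than 15 cm a second while its tip is down in the groove (z of feeler in the frame of door between 0.008 and 0.017 m and x of feeler in the frame of door between -0.1 and 0.1 m and y of feeler in the frame of door between -0.12 and 0.12 m and linear speed of feeler above 0.15 m/s).
It fails at once if another thing on the bench (jar, beaker, bottle, tub, brush, dish or screwdriver) is moved by 3 cm (distance of any of glue_jar, beaker, amber_bottle, reagent_tub, brush, dish, screwdriver from where it was at the start of the episode above 0.03 m).
It also fails if it takes over 67 s, if anything falls off the work surface, if the arm or the gripper's body presses on something with over 40 N, if the wrist force passes 120 N, or if a joint passes its speed limit or range.

## Working session

There is one attempt and no reset: what is moved stays moved. The work goes in short steps, Python scripts to look and compute and a tool call to move; the robot and the scene stay as the last step left them, time stands still between calls to the robot, and variables do not carry over. Pictures are saved under pics/ and viewed, and the job is handed in when it is done.

Besides the shell and the picture viewer there is one more tool, called after "Request:" as name(argument=value, ...) on one line, values as JSON. apply_moves: Moves the arm, as the interface text tells. Its arguments: {"type":"object","properties":{"dp":{"type":"array"},"turn":{"type":"array"},"gripper":{"type":"array"},"newtons":{"type":"number"}},"required":["dp","turn","gripper"]}

```bash
mkdir -p pics
cat > h.py <<'E'
from workcell import *
import numpy as np, cv2
def snap(n,f):
    c=capture(n); cv2.imwrite('pics/'+f+'.png',c['color'][:,:,::-1]); np.savez('pics/'+f+'.npz',**c); return c
def ray(c,u,v,z):
    K,R,t=c['intrinsics'],c['R'],c['t']
    d=R.T@np.linalg.inv(K)@np.array([u,v,1.]); o=-R.T@t
    return o+d*(z-o[2])/d[2]
def proj(c,X):
    p=c['intrinsics']@(c['R']@np.array(X)+c['t']); return p[:2]/p[2]
E
python3 - <<'E'
from h import *
for n in ['scene','top','wrist']:
    c=snap(n,n+'0'); print(n,-c['R'].T@c['t'],c['R'][2])
s=sense();print(s['t'],s['tool_pos'],s['orientation'],s['grip_width'],s['force'])
E
```

```text
scene [ 1.0398984  -0.64103967  0.61453391] [-0.48315749  0.69068009 -0.5380705 ]
top [0.43460689 0.03125246 1.22568223] [ 0.12138245 -0.01584841 -0.99247928]
wrist [0.1994357  0.64989885 0.38354434] [ 0.27152844 -0.12064993 -0.95483815]
0.15 [0.27305785 0.61682031 0.22971413] [ 4.32661625e-04  8.38082895e-01  5.45542382e-01 -6.18810285e-04] 0.08687832624070767 [ 0.54055941 -0.42432578  0.58211343]
```

View pics/scene0.png

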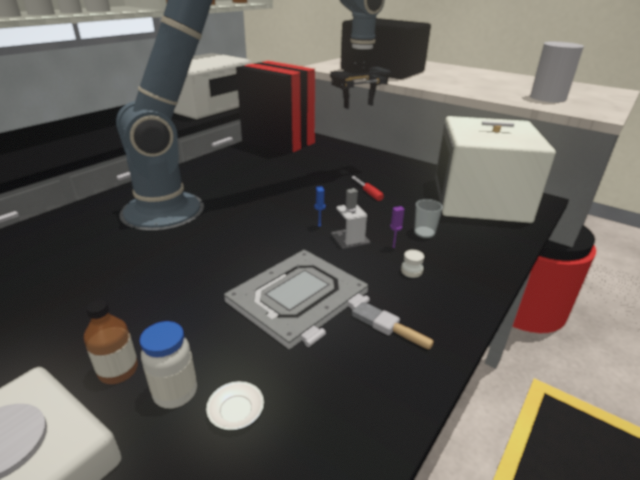

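View pics/top0.png

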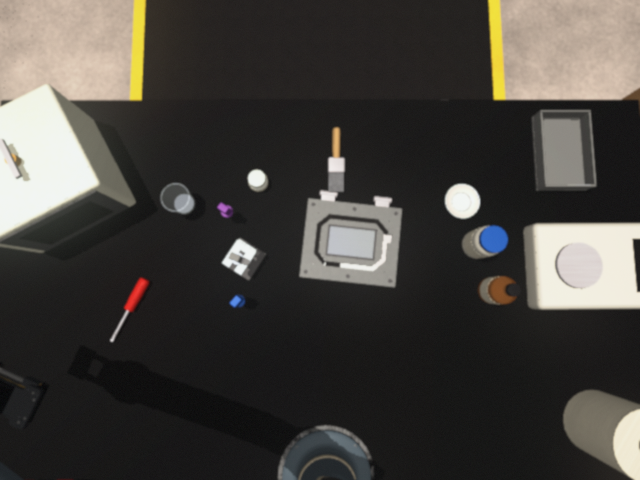

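View pics/wrist0.png

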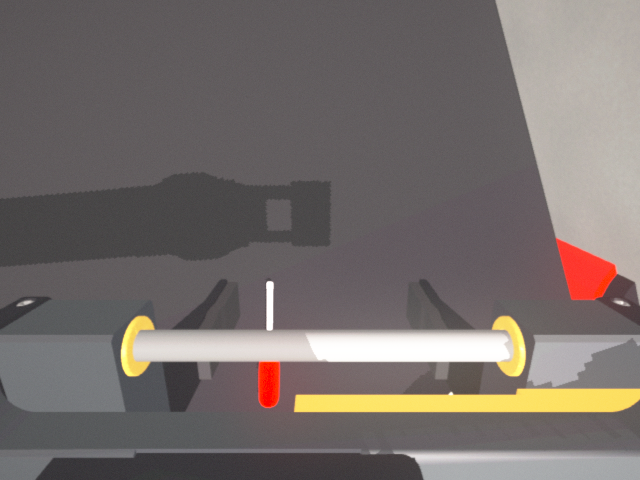

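Run:
```python
import cv2
a=cv2.imread('pics/top0.png')
cv2.imwrite('pics/a1.png',cv2.resize(a[190:295,290:415],None,fx=6,fy=5.7,interpolation=cv2.INTER_CUBIC)[:600])
cv2.imwrite('pics/a2.png',cv2.resize(a[190:320,200:300],None,fx=4.6,fy=4.6,interpolation=cv2.INTER_CUBIC))
b=cv2.imread('pics/scene0.png')
cv2.imwrite('pics/a3.png',cv2.resize(b[170:270,300:450],None,fx=5,fy=5,interpolation=cv2.INTER_CUBIC))
```

```text
(no output)
```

View pics/a1.png

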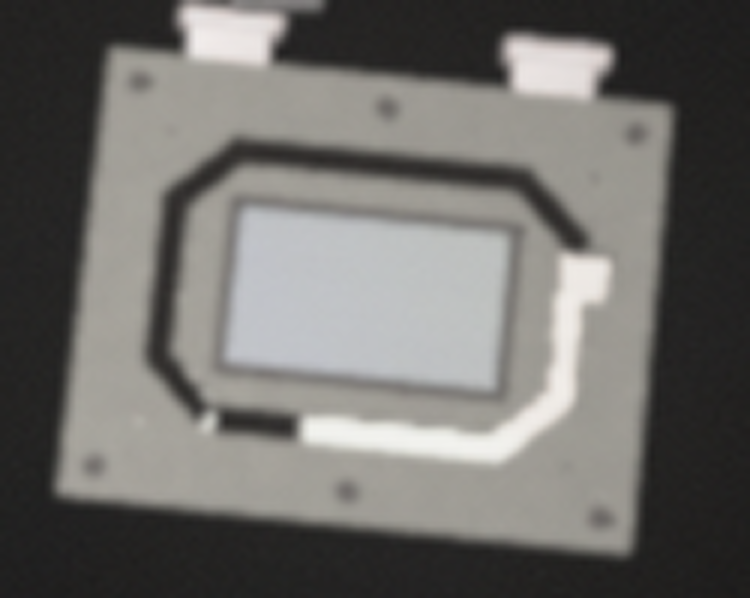

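View pics/a2.png

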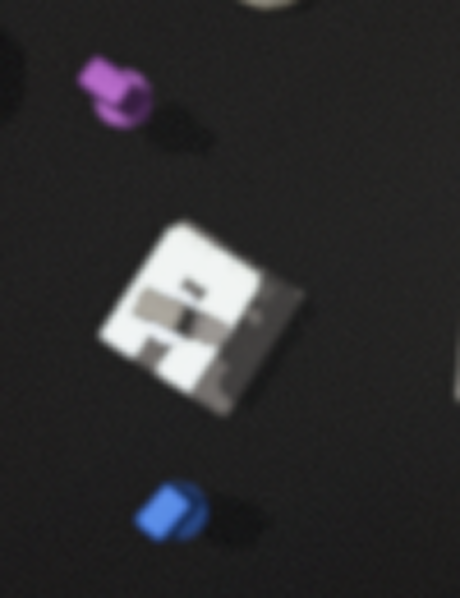

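View pics/a3.png

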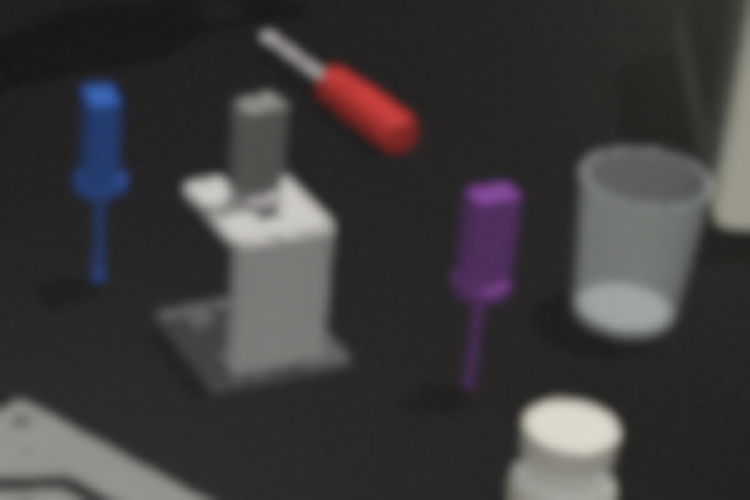

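Run:
```python
from h import *
c=np.load('pics/top0.npz')
for u,v in [(108,48),(672,103),(632,553),(55,495)]: print('door',ray(c,290+u/6,190+v/5.7,.02)[:2])
for u,v in [(150,305)]: print('griptop',ray(c,200+u/4.6,190+v/4.6,.141)[:2])
for u,v in [(183,222),(262,272),(193,393),(99,335),(152,350),(193,288)]: print('fork',ray(c,200+u/4.6,190+v/4.6,.085)[:2])
for n,u,v in [('blue',238,300),('purple',225,210),('jar',257,180),('beaker',180,198)]: print(n,ray(c,u,v,.06)[:2])
```

```text
door [0.67597937 0.03963456]
door [ 0.64991744 -0.19980394]
door [ 0.44997971 -0.17742732]
door [0.47696651 0.06259832]
griptop [0.51987472 0.20923072]
fork [0.56722161 0.20200322]
fork [0.54099627 0.16097512]
fork [0.47891885 0.19577656]
fork [0.50898444 0.24434689]
fork [0.50109815 0.21706095]
fork [0.5329254  0.19642684]
blue [0.42126939 0.20813142]
purple [0.64002082 0.24274561]
jar [0.71480956 0.16512905]
beaker [0.67039828 0.3533224 ]
```

Request:
apply_moves(dp=[[-4,4,0],[-8,8,0],[-12,12,0],[-16,16,0],[-20,20,0],[-24,24,0],[-27,27,0],[-27,27,0],[-27,27,0],[-27,27,0]], turn=[0,0,0,0,0,0,0,0,0,0], gripper=[1,1,1,1,1,1,1,1,1,1])

```text
t: 1.15
tool_pos: [0.4109, 0.2607, 0.2306]
orientation: [-0.0, 0.839, 0.545, 0.0]
force: [0.5, 0.8, -0.8]
grip_width: 0.087
```

Run:
```python
from h import *
c=snap('wrist','w1');s=sense();print(s['t'],s['tool_pos'],s['orientation'])
```

```text
1.2 [0.41047513 0.26174762 0.23054306] [-3.23546119e-04  8.37922047e-01  5.45789823e-01  9.24184393e-05]
```

View pics/w1.png

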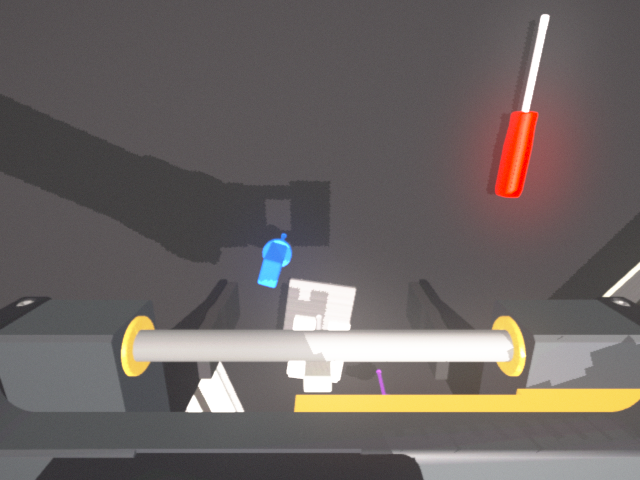

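Request:
apply_moves(dp=[[0,4,0],[0,8,0],[0,12,0],[0,15,0],[0,15,0],[0,15,0]], turn=[0,0,0,0,0,0], gripper=[1,1,1,1,1,1])

```text
t: 1.8
tool_pos: [0.5475, 0.2019, 0.2298]
orientation: [-0.001, 0.838, 0.546, -0.001]
force: [-0.3, 0.9, -0.2]
grip_width: 0.087
```

Run:
```python
from h import *
c=snap('wrist','w2');s=sense();print(s['t'],s['tool_pos'],s['orientation'])
```

```text
1.85 [0.54677538 0.2023658  0.22992647] [-6.85358525e-04  8.37288698e-01  5.46760301e-01 -5.83349894e-04]
```

View pics/w2.png

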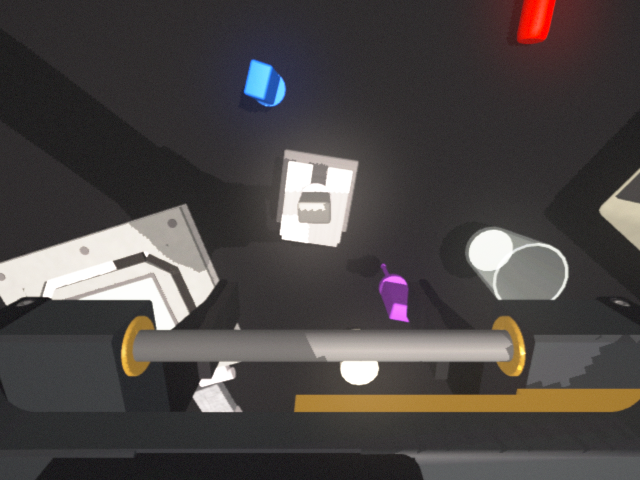

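Run:
```python
import cv2
a=cv2.imread('pics/w2.png')
cv2.imwrite('pics/b2.png',cv2.resize(a[140:255,265:375],None,fx=5.2,fy=5.2,interpolation=cv2.INTER_CUBIC))
```

```text
(no output)
```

View pics/b2.png

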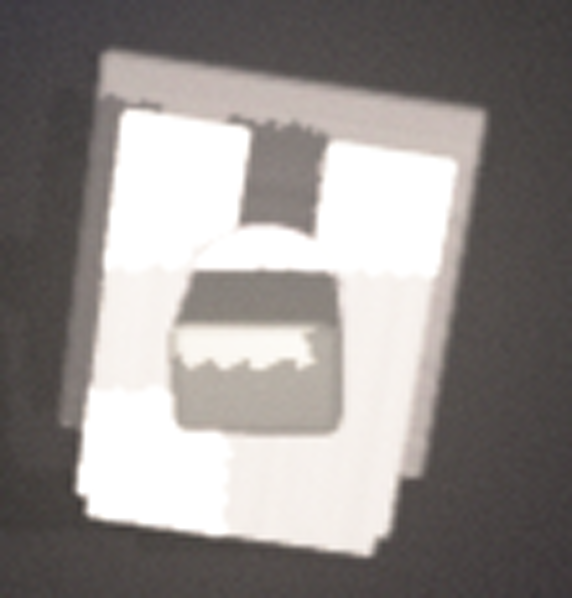

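Run:
```python
from h import *
c=np.load('pics/w2.npz')
f=lambda u,v,z:ray(c,265+u/5.2,140+v/5.2,z)[:2]
P=np.array([f(*p,.141) for p in [(172,327),(342,325),(341,433),(177,431)]]);print('grip',P,P.mean(0))
for i in range(4):
    d=P[(i+1)%4]-P[i];print(np.linalg.norm(d),np.degrees(np.arctan2(d[1],d[0])))
Q=np.array([f(*p,.085) for p in [(120,110),(250,128),(328,140),(457,157),(375,555),(85,515)]]);print('fork',Q)
d=Q[3]-Q[0];print(np.linalg.norm(d),np.degrees(np.arctan2(d[1],d[0])))
e=Q[4]-Q[5];print(np.linalg.norm(e),np.degrees(np.arctan2(e[1],e[0])))
d/=np.linalg.norm(d)
x=np.array([d[1],-d[0]]); m=(Q[0]+Q[3])/2
print('slot', m+x*.030, x, 'alt from mid', (Q[1]+Q[2])/2+x*.03)
# base corners z=.008
print('base',[f(*p,.008) for p in [(105,50),(487,110)]])
s=sense();from scipy.spatial.transform import Rotation as R
q=s['orientation'];print(R.from_quat([*q[1:],q[0]]).as_matrix())
```

```text
grip [[0.51027917 0.19975487]
 [0.51939143 0.2210615 ]
 [0.53325933 0.21489883]
 [0.52380178 0.19420546]] [0.52168293 0.20748016]
0.02317338232262239 66.84493377700952
0.015175539691117991 -23.959592183834182
0.022752154294181245 -114.56194132284988
0.014617011041013187 157.68773863001846
fork [[0.48300108 0.19906964]
 [0.49410962 0.21714678]
 [0.50098227 0.22796802]
 [0.51198501 0.24613314]
 [0.56945422 0.20704102]
 [0.54244906 0.16397955]]
0.0552724336524911 58.37327400877728
0.05082881777715258 57.906916856093716
slot [0.52303752 0.20686989] [ 0.85148242 -0.52438314] alt from mid [0.52309042 0.20682591]
base [array([0.47342912, 0.19223532]), array([0.51552946, 0.25827015])]
[[ 4.02105666e-01  9.15591641e-01 -1.72631821e-03]
 [ 9.15593240e-01 -4.02105407e-01  5.09780767e-04]
 [-2.27410879e-04 -1.78559102e-03 -9.99998380e-01]]
```

Request:
apply_moves(dp=[[-0.5,-2.5,0],[-0.5,-2.5,3],[-0.5,-2.5,6],[-0.5,-2.5,9],[-0.5,-2.5,11],[-0.5,-2.5,11.9],[-0.5,-2.5,11.9],[-0.5,-2.5,11.9]], turn=[0,0,0,0,0,0,0,0], gripper=[1,1,1,1,1,1,1,1])

```text
t: 2.65
tool_pos: [0.5233, 0.2069, 0.1125]
orientation: [-0.0, 0.838, 0.546, 0.001]
force: [0.5, 0.1, 0.4]
grip_width: 0.0873
```

Run:
```python
from h import *
c=snap('scene','s2');s=sense();print(s['t'],s['tool_pos'],s['force'])
cv2.imwrite('pics/s2c.png',cv2.resize(c['color'][130:290,280:460,::-1],None,fx=4,fy=3.7))
```

```text
2.7 [0.5236551  0.20673081 0.11280302] [0.1634153  0.44129708 1.10756124]
```

View pics/s2c.png

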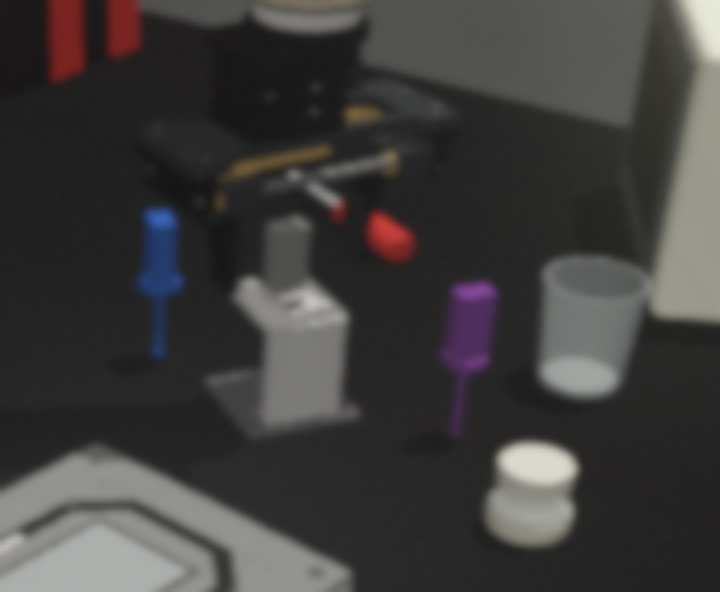

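Request:
apply_moves(dp=[[0,0,0],[0,0,0],[0,0,0],[0,0,0],[0,0,0],[0,0,0],[0,0,0],[0,0,0]], turn=[0,0,0,0,0,0,0,0], gripper=[0,0,0,0,0,0,0,0], newtons=45)

```text
t: 3.5
tool_pos: [0.5231, 0.2059, 0.1115]
orientation: [-0.0, 0.838, 0.546, -0.0]
force: [-0.3, -0.2, 0.0]
grip_width: 0.0311
```

Run:
```python
from h import *
s=sense();print(s['t'],s['tool_pos'],s['force'],s['grip_width'])
```

```text
3.5 [0.5230514  0.20586169 0.11147203] [-0.31127889 -0.19168451  0.02863577] 0.031130647412500406
```

Fingers may still be closing; wait more.

Request:
apply_moves(dp=[[0,0,0],[0,0,0],[0,0,0],[0,0,0]], turn=[0,0,0,0], gripper=[0,0,0,0])

```text
t: 3.9
tool_pos: [0.5231, 0.2059, 0.1115]
orientation: [-0.0, 0.838, 0.545, 0.0]
force: [0.2, 0.3, -0.1]
grip_width: 0.0236
```

Request:
apply_moves(dp=[[0,0,-1],[0,0,-3],[0,0,-6],[0,0,-9],[-3,2,-12],[-7,5,-15],[-11,8,-19],[-15,11,-19],[-19,14,-19],[-23,17,-19]], turn=[0,0,0,0,0,0,0,0,0,0], gripper=[0,0,0,0,0,0,0,0,0,0])

```text
t: 4.9
tool_pos: [0.5816, -0.0569, 0.3031]
orientation: [0.001, 0.838, 0.546, 0.001]
force: [1.0, 0.3, -0.8]
grip_width: 0.0238
```

Request:
apply_moves(dp=[[-3,0,0],[-3,0,0],[-3,0,0],[-3,0,0]], turn=[0,0,0,0], gripper=[0,0,0,0])

```text
t: 5.3
tool_pos: [0.5693, -0.0808, 0.3015]
orientation: [-0.0, 0.837, 0.547, 0.0]
force: [0.8, 1.0, 0.2]
grip_width: 0.024
```

Run:
```python
from h import *
c=snap('wrist','w3');snap('top','t3');snap('scene','s3');s=sense();print(s['t'],s['tool_pos'],s['orientation'],s['grip_width'])
```

```text
5.45 [ 0.56933324 -0.08079749  0.30125961] [-2.35295466e-04  8.37339497e-01  5.46683172e-01  1.41203181e-04] 0.023767480976351448
```

View pics/w3.png

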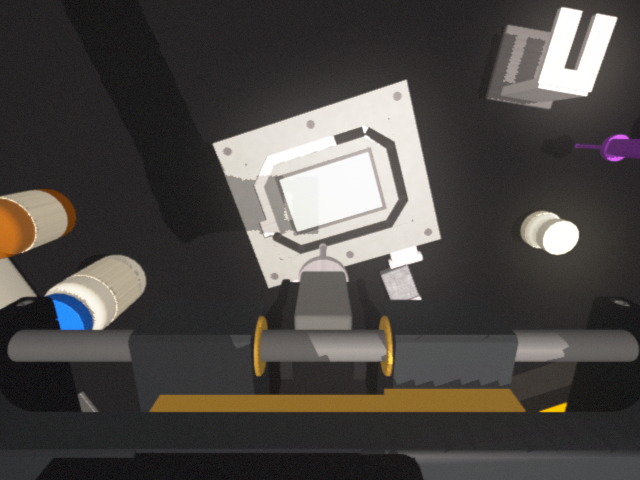

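View pics/s3.png

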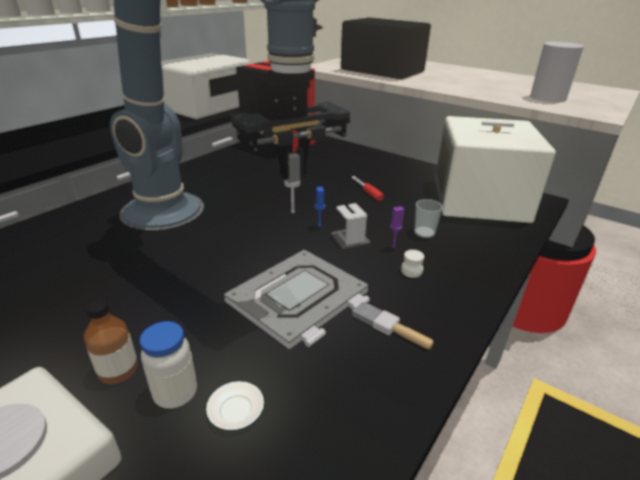

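Run:
```python
import cv2
a=cv2.imread('pics/w3.png')
cv2.imwrite('pics/b3.png',cv2.resize(a[70:300,205:455],None,fx=3.2,fy=2.6,interpolation=cv2.INTER_CUBIC))
cv2.imwrite('pics/b3b.png',cv2.resize(a[115:255,240:350],None,fx=6,fy=4.2,interpolation=cv2.INTER_CUBIC))
```

```text
(no output)
```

View pics/b3.png

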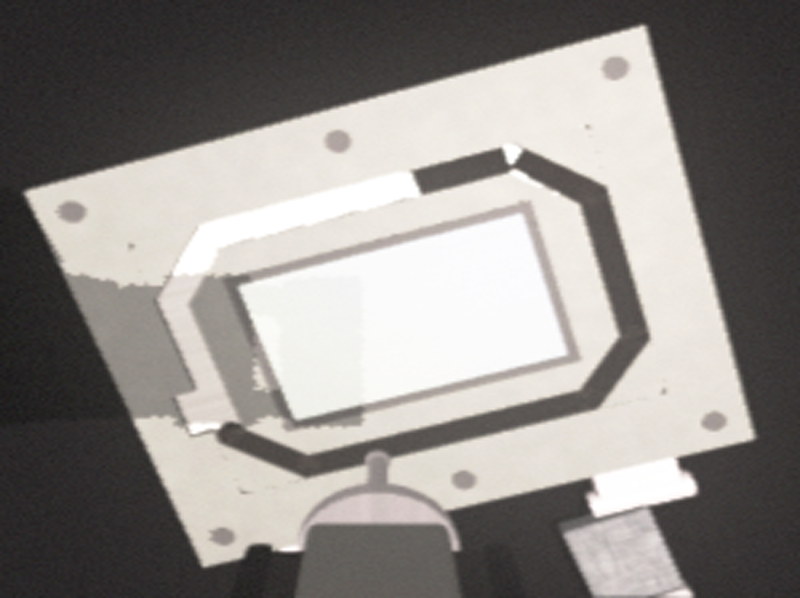

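View pics/b3b.png

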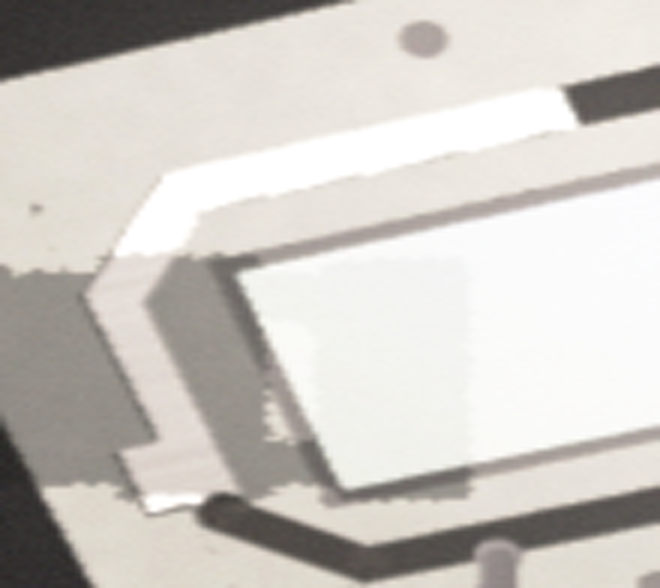

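```bash
cat > door.py <<'E'
from h import *
from scipy.optimize import least_squares
def fitdoor(c,cn):
    D=np.array([[-100,-120],[-100,120],[100,120],[100,-120]])/1000
    P=np.array([ray(c,*p,.02)[:2] for p in cn])
    def r(q):
        co,s=np.cos(q[2]),np.sin(q[2]);return (D@np.array([[co,s],[-s,co]])+q[:2]-P).ravel()
    o=least_squares(r,[.56,-.07,0.1]);print('res mm',(o.fun*1000).round(1));return o.x
def d2w(q,x,y):
    co,s=np.cos(q[2]),np.sin(q[2]);return q[:2]+np.array([co*x-s*y,s*x+co*y])
def w2d(q,p):
    co,s=np.cos(q[2]),np.sin(q[2]);d=np.array(p)[:2]-q[:2];return np.array([co*d[0]+s*d[1],-s*d[0]+co*d[1]])
E
python3 - <<'E'
from door import *
c=dict(np.load('pics/w3.npz'));g=cv2.cvtColor(c['color'],cv2.COLOR_RGB2GRAY)
def edge(a,b):
    a,b=np.array(a,float),np.array(b,float);t=(b-a)/np.linalg.norm(b-a);n=np.array([-t[1],t[0]]);pts=[]
    for k in np.linspace(.12,.88,50):
        p=a+(b-a)*k; s=np.linspace(-5,5,81); q=p+s[:,None]*n
        v=cv2.remap(g,q[:,0].astype(np.float32)[None],q[:,1].astype(np.float32)[None],cv2.INTER_LINEAR)[0].astype(float)
        gr=np.abs(np.gradient(cv2.GaussianBlur(v[None],(0,0),4)[0])); 
        if gr.max()>.8: pts.append(q[gr.argmax()])
    l=cv2.fitLine(np.array(pts,np.float32),cv2.DIST_HUBER,0,.01,.01).ravel();return l
def inter(l,m):
    A=np.array([[l[0],-m[0]],[l[1],-m[1]]]);k=np.linalg.solve(A,[m[2]-l[2],m[3]-l[3]]);return l[2:]+k[0]*l[:2]
C=[(205+u/3.2,70+v/2.6) for u,v in [(25,190),(645,27),(755,437),(203,567)]]
L=[edge(C[i],C[(i+1)%4]) for i in range(4)]
L[2]=edge(C[2],C[3]) 
cn=[inter(L[i-1],L[i]) for i in range(4)];print(np.round(C,1).tolist(),np.round(cn,1).tolist())
q=fitdoor(c,cn);print('wrist',q)
print('rough',fitdoor(c,C))
t=dict(np.load('pics/top0.npz'))
print('top',fitdoor(t,[(290+u/6,190+v/5.7) for u,v in [(632,553),(55,495),(108,48),(672,103)]]))
np.save('q.npy',q)
for u,v in [(560,88),(578,125)]: print('gasket',w2d(q,ray(c,240+u/6,115+v/4.2,.0188 if 1 else 0)), w2d(q,ray(c,240+u/6,115+v/4.2,.014)))
for u,v in [(118,455),(150,512)]: print('pocket outer',w2d(q,ray(c,240+u/6,115+v/4.2,.02)))
s=sense();tp=s['tool_pos'];print('tip pred px',proj(c,[tp[0],tp[1],tp[2]-.0865]), 'tip bottom')
for n in ['x','y']:pass
print('tip seen at z',ray(c,322.5,248,tp[2]-.0835),tp)
E
```

```text
[[212.8, 143.1], [406.6, 80.4], [440.9, 238.1], [268.4, 288.1]] [[212.3000030517578, 143.0], [406.20001220703125, 79.0], [440.5, 238.10000610351562], [267.8999938964844, 288.0]]
res mm [-0.1 -0.2  0.1 -0.3  0.2 -0.1 -0.2  0.6]
wrist [ 0.56642063 -0.06682643 -0.11642759]
res mm [ 0.1 -0.3 -0.7  0.3  0.7 -0.3 -0.1  0.3]
rough [ 0.56702082 -0.06640754 -0.11722999]
res mm [ 0.5  0.5  0.2 -1.  -0.  -0.2 -0.7  0.7]
top [ 0.56321076 -0.06874959 -0.1114099 ]
gasket [-0.06472002  0.02236448] [-0.06463285  0.02249742]
gasket [-0.05383419  0.02291963] [-0.05362735  0.02305867]
pocket outer [ 0.01095241 -0.09967922]
pocket outer [ 0.03023744 -0.09934977]
tip pred px [321.83398382 248.08793825] tip bottom
tip seen at z [ 0.56854554 -0.07992397  0.21775961] [ 0.56933324 -0.08079749  0.30125961]
```

```bash
cat > plan.py <<'E'
from door import *
from scipy.spatial.transform import Rotation as Ro
q=np.load('q.npy'); off=np.array([-.0008,.0009])
def tm(s): o=s['orientation'];return Ro.from_quat([*o[1:],o[0]]).as_matrix()
def dp(s,x,y,ztip):
    w=d2w(q,x/1000,y/1000)-off; d=np.array([*w,ztip/1000+.0865])-s['tool_pos']
    return (tm(s).T@d*100).round(2)
def cur(s):
    p=np.array(s['tool_pos']);return (w2d(q,p[:2]+off)*1000).round(2),round((p[2]-.0865)*1000,2)
E
python3 - <<'E'
from plan import *
s=sense();print(s['t'],cur(s),dp(s,20,-90,45),dp(s,20,-90,24))
E
```

```text
5.45 (array([  3.62, -12.74]), np.float64(214.76)) [-6.91  3.84 16.97] [-6.92  3.84 19.07]
```

Request:
apply_moves(dp=[[-2,1,1],[-4,2,4],[-6,3.4,7],[-6.9,3.85,10.5],[-6.9,3.85,13.5],[-6.9,3.85,16],[-6.9,3.85,17],[-6.9,3.85,17],[-6.9,3.85,17]], turn=[0,0,0,0,0,0,0,0,0], gripper=[0,0,0,0,0,0,0,0,0])

```text
t: 6.35
tool_pos: [0.5774, -0.161, 0.1323]
orientation: [0.001, 0.838, 0.546, 0.001]
force: [-0.2, 0.9, -0.4]
grip_width: 0.0237
```

Run:
```python
from plan import *
c=snap('wrist','w4');s=sense();print(s['t'],cur(s),s['force'],dp(s,20,-90,14.5))
for p in [(20,-90,14),(9,-100,20),(31,-100,20),(9,-91,20),(-4,-85,14),(-60,22.7,14)]:
    w=[*d2w(q,p[0]/1000,p[1]/1000),p[2]/1000];print(p,proj(c,w).round(1))
print(proj(c,[*(s['tool_pos'][:2]+off),s['tool_pos'][2]-.0865]))
g=c['color'][60:330,150:470,::-1]
cv2.imwrite('pics/w4c.png',cv2.resize(g,None,fx=2.2,fy=2.2))
```

```text
6.4 (array([ 21.17, -91.58]), np.float64(46.29)) [-0.32026466 -0.80220723 -0.58181468] [ 0.11 -0.17  3.18]
(20, -90, 14) [323.9 232.7]
(9, -100, 20) [307.8 225.6]
(31, -100, 20) [316.2 250.7]
(9, -91, 20) [318.6 222.4]
(-4, -85, 14) [321.  203.2]
(-60, 22.7, 14) [440.4  86.5]
[322.5461085  247.07101063]
```

View pics/w4c.png

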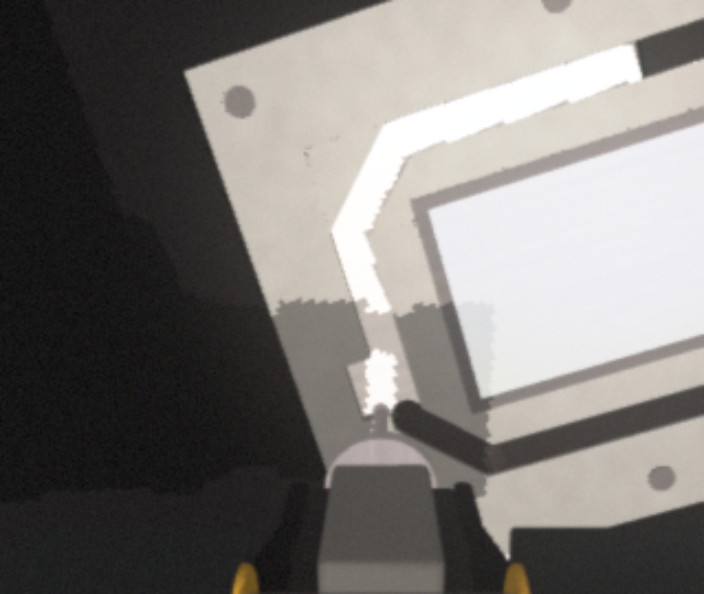

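Request:
apply_moves(dp=[[0.1,-0.15,0.5],[0.1,-0.15,1.2],[0.1,-0.15,1.9],[0.1,-0.15,2.3],[0.1,-0.15,2.6],[0.1,-0.15,2.8],[0.1,-0.15,3.0],[0.1,-0.15,3.1],[0.1,-0.15,3.1],[0.1,-0.15,3.1]], turn=[0,0,0,0,0,0,0,0,0,0], gripper=[0,0,0,0,0,0,0,0,0,0])

```text
t: 7.4
tool_pos: [0.5754, -0.1597, 0.1004]
orientation: [0.0, 0.838, 0.545, 0.0]
force: [-0.1, -0.2, -0.5]
grip_width: 0.0239
```

Run:
```python
from plan import *
s=sense();print(s['t'],cur(s),s['force'],s['moment'],dp(s,20,-90,14))
```

```text
7.4 (array([ 18.84, -90.38]), np.float64(13.86)) [-0.09791074 -0.22992864 -0.51466803] [-0.01636814  0.00623924 -0.01748082] [ 0.07  0.1  -0.01]
```

Request:
apply_moves(dp=[[0,0,0.05],[0,0,0.1],[0,0,0.1],[0,0,0.1]], turn=[0,0,0,0], gripper=[0,0,0,0])

```text
t: 7.8
tool_pos: [0.5756, -0.1598, 0.0998]
orientation: [0.0, 0.838, 0.545, 0.0]
force: [-1.2, -0.8, 5.2]
grip_width: 0.0237
```

Run:
```python
from plan import *
s=sense();print(s['t'],cur(s),s['force'])
for x,y in [(9,-85.5),(-4,-85),(-29,-85),(-35,-85),(-60,-60),(-60,-50),(-60,-26),(-60,18)]: print(x,y,dp(s,x,y,14))
```

```text
7.8 (array([ 19.06, -90.48]), np.float64(13.33)) [-1.17831277 -0.7585083   5.24886025]
9 -85.5 [ 0.18 -1.11 -0.07]
-4 -85 [-0.16 -2.36 -0.07]
-29 -85 [-0.9  -4.75 -0.07]
-35 -85 [-1.08 -5.33 -0.07]
-60 -60 [ 0.57 -8.45 -0.07]
-60 -50 [ 1.53 -8.75 -0.07]
-60 -26 [ 3.82 -9.46 -0.07]
-60 18 [  8.02 -10.76  -0.07]
```

Request:
apply_moves(dp=[[0.04,-0.25,-0.05],[0.08,-0.5,-0.05],[0.12,-0.75,-0.05],[0.16,-1.0,-0.05],[0.14,-1.25,-0.05],[0.08,-1.5,-0.05],[0.01,-1.75,-0.05],[-0.05,-2.0,-0.05],[-0.12,-2.24,-0.05],[-0.2,-2.48,-0.05]], turn=[0,0,0,0,0,0,0,0,0,0], gripper=[0,0,0,0,0,0,0,0,0,0])

```text
t: 8.8
tool_pos: [0.5521, -0.1513, 0.0999]
orientation: [0.0, 0.838, 0.546, 0.0]
force: [2.8, -0.3, 3.8]
grip_width: 0.0239
```

```bash
cat > st.py <<'E'
from plan import *
s=sense();print(s['t'],cur(s),s['force'])
for x,y in [(-4,-85),(-29,-85),(-35,-85),(-47.5,-72.5),(-60,-60),(-60,-50),(-60,-26),(-60,-3.3),(-60,19.7)]: print(x,y,dp(s,x,y,14))
E
python3 st.py
```

```text
8.8 (array([ -5.32, -84.76]), np.float64(13.42)) [ 2.84469333 -0.34074192  3.81253354]
-4 -85 [ 0.02  0.13 -0.06]
-29 -85 [-0.72 -2.26 -0.06]
-35 -85 [-0.9  -2.83 -0.06]
-47.5 -72.5 [-0.08 -4.39 -0.06]
-60 -60 [ 0.75 -5.96 -0.06]
-60 -50 [ 1.7  -6.25 -0.06]
-60 -26 [ 4.   -6.96 -0.06]
-60 -3.3 [ 6.16 -7.63 -0.06]
-60 19.7 [ 8.36 -8.31 -0.06]
```

Request:
apply_moves(dp=[[-0.08,-0.24,-0.02],[-0.15,-0.48,-0.02],[-0.23,-0.72,-0.02],[-0.3,-0.96,-0.02],[-0.38,-1.2,-0.02],[-0.45,-1.44,-0.02],[-0.53,-1.68,-0.02],[-0.6,-1.92,-0.02],[-0.68,-2.16,-0.02],[-0.76,-2.4,-0.02]], turn=[0,0,0,0,0,0,0,0,0,0], gripper=[0,0,0,0,0,0,0,0,0,0])

```text
t: 9.8
tool_pos: [0.5267, -0.1486, 0.0999]
orientation: [-0.0, 0.838, 0.546, 0.0]
force: [2.7, -0.2, 3.6]
grip_width: 0.0236
```

```bash
python3 st.py
```

```text
9.8 (array([-30.84, -85.04]), np.float64(13.43)) [ 2.6506856  -0.22423535  3.61169336]
-4 -85 [ 0.8   2.56 -0.06]
-29 -85 [ 0.06  0.17 -0.06]
-35 -85 [-0.12 -0.4  -0.06]
-47.5 -72.5 [ 0.7  -1.96 -0.06]
-60 -60 [ 1.53 -3.53 -0.06]
-60 -50 [ 2.48 -3.82 -0.06]
-60 -26 [ 4.78 -4.53 -0.06]
-60 -3.3 [ 6.94 -5.2  -0.06]
-60 19.7 [ 9.14 -5.88 -0.06]
```

Request:
apply_moves(dp=[[-0.07,-0.23,-0.01],[-0.1,-0.42,-0.01],[0.02,-0.64,-0.01],[0.13,-0.86,-0.01],[0.25,-1.08,-0.01],[0.36,-1.3,-0.01],[0.47,-1.52,-0.01],[0.59,-1.74,-0.01],[0.7,-1.96,-0.01],[0.82,-2.18,-0.01]], turn=[0,0,0,0,0,0,0,0,0,0], gripper=[0,0,0,0,0,0,0,0,0,0])

```text
t: 10.8
tool_pos: [0.5101, -0.132, 0.1]
orientation: [-0.0, 0.838, 0.546, -0.0]
force: [1.9, -1.6, 3.0]
grip_width: 0.0234
```

```bash
python3 st.py
```

```text
10.8 (array([-49.3 , -70.52]), np.float64(13.47)) [ 1.94833697 -1.64775228  2.97005176]
-4 -85 [-0.04  4.76 -0.05]
-29 -85 [-0.78  2.37 -0.05]
-35 -85 [-0.96  1.79 -0.05]
-47.5 -72.5 [-0.14  0.23 -0.05]
-60 -60 [ 0.69 -1.33 -0.05]
-60 -50 [ 1.64 -1.63 -0.05]
-60 -26 [ 3.94 -2.34 -0.05]
-60 -3.3 [ 6.1  -3.01 -0.05]
-60 19.7 [ 8.3  -3.69 -0.05]
```

Request:
apply_moves(dp=[[0.12,-0.22,0],[0.23,-0.44,0],[0.35,-0.66,0],[0.46,-0.88,0],[0.58,-1.1,0],[0.71,-1.3,0],[0.93,-1.4,0],[1.17,-1.48,0],[1.41,-1.55,0],[1.65,-1.63,0]], turn=[0,0,0,0,0,0,0,0,0,0], gripper=[0,0,0,0,0,0,0,0,0,0])

```text
t: 11.8
tool_pos: [0.5015, -0.1107, 0.0999]
orientation: [-0.0, 0.838, 0.545, -0.001]
force: [0.2, -3.4, 3.6]
grip_width: 0.0236
```

```bash
python3 st.py
```

```text
11.8 (array([-60.25, -50.33]), np.float64(13.38)) [ 0.17038047 -3.43168004  3.61575504]
-4 -85 [-1.65  6.4  -0.07]
-29 -85 [-2.39  4.01 -0.06]
-35 -85 [-2.56  3.44 -0.06]
-47.5 -72.5 [-1.74  1.87 -0.06]
-60 -60 [-0.92  0.31 -0.06]
-60 -50 [ 0.04  0.01 -0.06]
-60 -26 [ 2.33 -0.7  -0.06]
-60 -3.3 [ 4.5  -1.37 -0.06]
-60 19.7 [ 6.7  -2.05 -0.06]
```

Request:
apply_moves(dp=[[0.24,-0.07,-0.01],[0.48,-0.14,-0.01],[0.72,-0.21,-0.01],[0.96,-0.28,-0.01],[1.2,-0.35,-0.01],[1.44,-0.43,-0.01],[1.68,-0.5,-0.01],[1.92,-0.58,-0.01],[2.16,-0.65,-0.01],[2.4,-0.72,-0.01]], turn=[0,0,0,0,0,0,0,0,0,0], gripper=[0,0,0,0,0,0,0,0,0,0])

```text
t: 12.8
tool_pos: [0.5051, -0.0854, 0.1001]
orientation: [-0.0, 0.838, 0.546, -0.0]
force: [-0.5, -1.8, 2.1]
grip_width: 0.0239
```

```bash
python3 st.py
```

```text
12.8 (array([-59.65, -24.78]), np.float64(13.56)) [-0.45289394 -1.81098189  2.05372412]
-4 -85 [-4.11  7.1  -0.05]
-29 -85 [-4.85  4.71 -0.05]
-35 -85 [-5.02  4.14 -0.05]
-47.5 -72.5 [-4.2   2.57 -0.05]
-60 -60 [-3.37  1.01 -0.05]
-60 -50 [-2.42  0.71 -0.05]
-60 -26 [-0.13  0.   -0.04]
-60 -3.3 [ 2.04 -0.67 -0.04]
-60 19.7 [ 4.24 -1.35 -0.04]
```

Request:
apply_moves(dp=[[0.24,-0.08,0],[0.48,-0.15,0],[0.72,-0.22,0],[0.96,-0.3,0],[1.2,-0.38,0],[1.44,-0.46,0],[1.68,-0.54,0],[1.92,-0.62,0],[2.16,-0.7,0],[2.4,-0.78,0]], turn=[0,0,0,0,0,0,0,0,0,0], gripper=[0,0,0,0,0,0,0,0,0,0])

```text
t: 13.8
tool_pos: [0.5077, -0.0604, 0.1001]
orientation: [-0.0, 0.838, 0.546, -0.0]
force: [-0.1, -1.4, 0.1]
grip_width: 0.0231
```

```bash
python3 st.py|sed -n '1p;9,10p'
```

```text
13.8 (array([-59.96,   0.32]), np.float64(13.6)) [-0.07430555 -1.38286004  0.11649737]
-60 -3.3 [-0.35  0.1  -0.04]
-60 19.7 [ 1.85 -0.58 -0.04]
```

Request:
apply_moves(dp=[[0.24,-0.07,0.01],[0.48,-0.14,0.02],[0.72,-0.21,0.02],[0.96,-0.29,0.02],[1.2,-0.36,0.02],[1.4,-0.43,0.02]], turn=[0,0,0,0,0,0], gripper=[0,0,0,0,0,0])

```text
t: 14.4
tool_pos: [0.5096, -0.046, 0.1]
orientation: [0.0, 0.838, 0.546, 0.0]
force: [-1.0, -2.4, 2.6]
grip_width: 0.0238
```

```bash
python3 st.py|sed -n '1p;9,10p'
```

```text
14.4 (array([-59.76,  14.86]), np.float64(13.49)) [-0.97173588 -2.43806501  2.56344698]
-60 -3.3 [-1.74  0.51 -0.05]
-60 19.7 [ 0.46 -0.17 -0.05]
```

Request:
apply_moves(dp=[[0.2,-0.06,0],[0.38,-0.12,0],[0.38,-0.12,0]], turn=[0,0,0], gripper=[0,0,0])

```text
t: 14.7
tool_pos: [0.5101, -0.0416, 0.1]
orientation: [-0.0, 0.838, 0.546, 0.0]
force: [-0.6, -0.4, 1.8]
grip_width: 0.0235
```

Request:
apply_moves(dp=[[0.05,-0.02,0],[0.05,-0.02,0]], turn=[0,0], gripper=[0,0])

```text
t: 14.9
tool_pos: [0.5101, -0.0414, 0.1]
orientation: [-0.0, 0.838, 0.546, 0.0]
force: [0.2, -1.7, 2.3]
grip_width: 0.0237
```

Request:
apply_moves(dp=[[0.05,-0.02,0],[0.05,-0.02,0]], turn=[0,0], gripper=[0,0])

```text
t: 15.1
tool_pos: [0.51, -0.0413, 0.1]
orientation: [0.0, 0.838, 0.545, 0.0]
force: [0.2, -1.5, 2.0]
grip_width: 0.0234
```

Request:
apply_moves(dp=[[0.05,-0.02,0],[0.05,-0.02,0]], turn=[0,0], gripper=[0,0])

```text
t: 15.3
tool_pos: [0.51, -0.0411, 0.1]
orientation: [0.0, 0.838, 0.545, -0.0]
force: [-0.4, -2.7, 2.6]
grip_width: 0.0234
```

Request:
apply_moves(dp=[[0.05,-0.02,0],[0.05,-0.02,0]], turn=[0,0], gripper=[0,0])

```text
t: 15.5
tool_pos: [0.51, -0.0409, 0.1]
orientation: [0.0, 0.838, 0.545, -0.0]
force: [-0.1, -4.1, 2.6]
grip_width: 0.0236
```

Request:
apply_moves(dp=[[0.05,-0.02,0],[0.05,-0.02,0]], turn=[0,0], gripper=[0,0])

```text
t: 15.7
tool_pos: [0.51, -0.0407, 0.1]
orientation: [0.001, 0.838, 0.545, -0.0]
force: [0.4, -6.0, 3.5]
grip_width: 0.0237
```

```bash
python3 st.py|sed -n '1p;9,10p'
python3 - <<'E'
from h import *
c=snap('wrist','w5')
cv2.imwrite('pics/w5c.png',cv2.resize(c['color'][180:320,250:400,::-1],None,fx=4,fy=4,interpolation=2))
E
```

```text
15.7 (array([-59.99,  20.2 ]), np.float64(13.49)) [ 0.39894684 -5.96727342  3.470843  ]
-60 -3.3 [-2.25  0.7  -0.05]
-60 19.7 [-0.05  0.01 -0.05]
```

View pics/w5c.png

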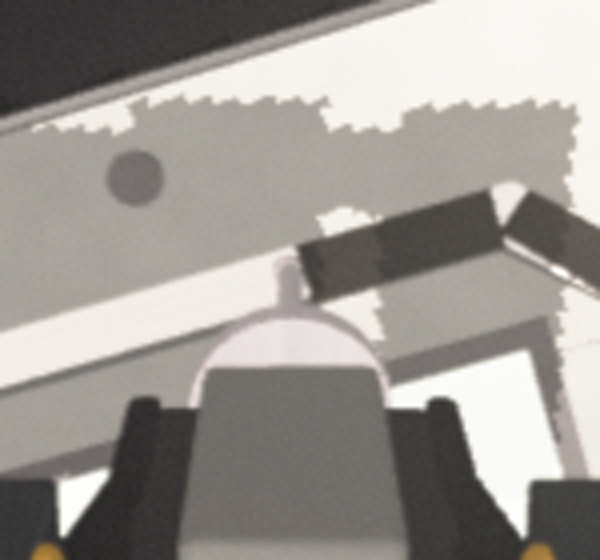

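Request:
apply_moves(dp=[[0.04,-0.01,0],[0.04,-0.01,0],[-0.1,0.03,0],[-0.2,0.06,0],[-0.2,0.06,-0.3],[-0.2,0.06,-0.8],[-0.2,0.06,-1.6],[-0.2,0.06,-3.5],[-0.2,0.06,-6],[-0.2,0.06,-9]], turn=[0,0,0,0,0,0,0,0,0,0], gripper=[0,0,0,0,0,0,0,0,0,0])

```text
t: 16.75
tool_pos: [0.509, -0.0406, 0.1906]
orientation: [-0.001, 0.838, 0.546, -0.001]
force: [0.6, -0.4, -0.3]
grip_width: 0.0238
```

Run:
```python
from plan import *
s=sense();print(s['t'],s['tool_pos'],s['force'])
for z in (.2115,.2265): print(tm(s).T@(np.array([.5231,.2059,z])-s['tool_pos'])*100)
```

```text
16.75 [ 0.50895811 -0.04064841  0.19063348] [ 0.55859921 -0.37173844 -0.28291253]
[23.12285733 -8.67585502 -2.06838776]
[23.12280415 -8.67915542 -3.56838413]
```

Request:
apply_moves(dp=[[2,-1,-3.5],[6,-2.4,-3.5],[10,-3.8,-3.5],[14,-5.3,-3.5],[18,-6.8,-3.5],[21,-8,-3.5],[23.1,-8.7,-3.5],[23.1,-8.7,-3.5],[23.1,-8.7,-3.5],[23.1,-8.7,-3.5]], turn=[0,0,0,0,0,0,0,0,0,0], gripper=[0,0,0,0,0,0,0,0,0,0])

```text
t: 17.75
tool_pos: [0.5236, 0.2035, 0.2251]
orientation: [0.0, 0.839, 0.545, -0.0]
force: [0.5, 0.1, -1.2]
grip_width: 0.0238
```

Run:
```python
from plan import *
c=snap('wrist','w6')
s=sense();print(s['t'],s['tool_pos'],s['force'])
print(tm(s).T@(np.array([.5231,.2059,.1715])-s['tool_pos'])*100)
print('tip pred',proj(c,np.array(s['tool_pos'])-[0,0,.0835]))
for dx in (0,-.0035): print('slot',proj(c,[.523,.2069,.085]))
cv2.imwrite('pics/w6c.png',cv2.resize(c['color'][130:330,220:420,::-1],None,fx=3,fy=3,interpolation=2))
```

```text
17.8 [0.52376488 0.20333111 0.22516678] [-0.7073818  -1.325258   -1.40831679]
[ 0.20922834 -0.16561316  5.36660451]
tip pred [321.92590916 249.65932612]
slot [325.37150469 226.48084069]
slot [325.37150469 226.48084069]
```

View pics/w6c.png

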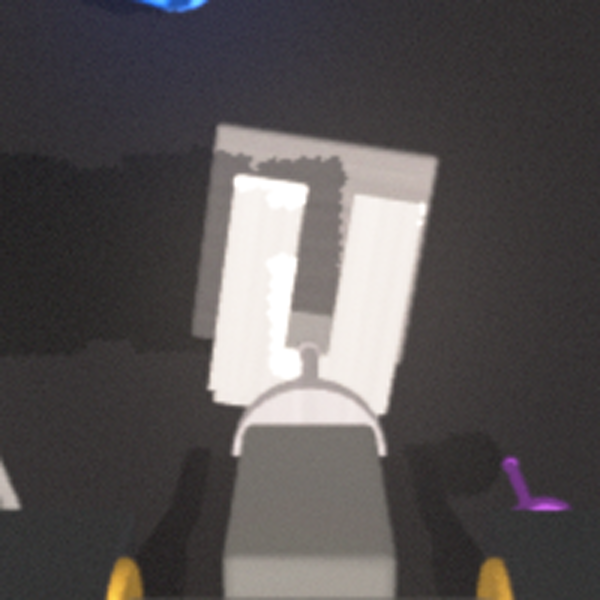

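Request:
apply_moves(dp=[[0.1,-0.1,1],[0.2,-0.1,2.5],[0.2,-0.1,4],[0.2,-0.1,4.7],[0.2,-0.1,4.7],[0.2,-0.1,4.7]], turn=[0,0,0,0,0,0], gripper=[0,0,0,0,0,0])

```text
t: 18.4
tool_pos: [0.5239, 0.2069, 0.1782]
orientation: [-0.0, 0.838, 0.545, 0.0]
force: [0.7, 0.1, -0.0]
grip_width: 0.0242
```

Run:
```python
from plan import *
c=snap('wrist','w7')
s=sense();print(s['t'],s['tool_pos'],s['force'])
print(tm(s).T@(np.array([.5231,.2059,.1125])-s['tool_pos'])*100)
print('slot',proj(c,[.523,.2069,.085]))
cv2.imwrite('pics/w7c.png',cv2.resize(c['color'][130:330,220:420,::-1],None,fx=3,fy=3,interpolation=2))
```

```text
18.45 [0.5240968  0.20708979 0.17851821] [-0.23465228 -0.07875982  0.06647942]
[-0.15517805 -0.04731537  6.60165187]
slot [321.49803085 244.21149896]
```

View pics/w7c.png

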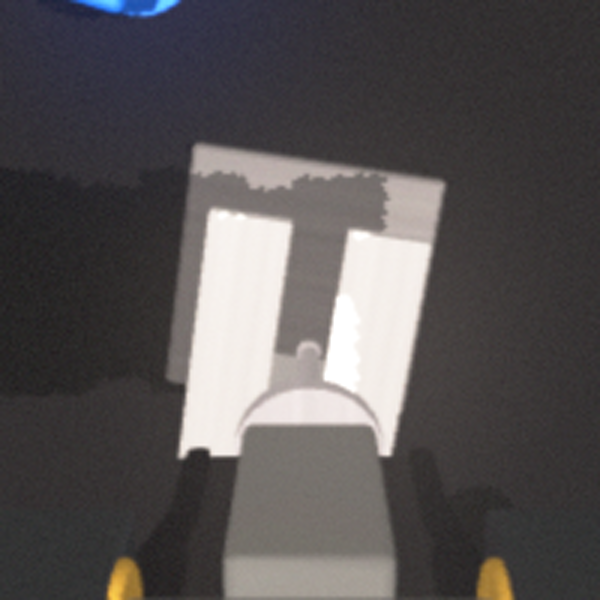

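Request:
apply_moves(dp=[[-0.13,-0.05,0.2],[-0.13,-0.05,1],[-0.13,-0.05,2],[-0.13,-0.05,3],[-0.13,-0.05,4],[-0.13,-0.05,5],[-0.13,-0.05,5.8],[-0.13,-0.05,6.2],[-0.13,-0.05,6.5],[-0.13,-0.05,6.5]], turn=[0,0,0,0,0,0,0,0,0,0], gripper=[0,0,0,0,0,0,0,0,0,0])

```text
t: 19.45
tool_pos: [0.5226, 0.2061, 0.1127]
orientation: [-0.0, 0.838, 0.545, -0.0]
force: [-0.2, 0.4, -0.3]
grip_width: 0.0234
```

Request:
apply_moves(dp=[[0,0,0.05],[0,0,0.1],[0,0,0.15],[0,0,0.15]], turn=[0,0,0,0], gripper=[0,0,0,0])

```text
t: 19.85
tool_pos: [0.5227, 0.2062, 0.1116]
orientation: [-0.0, 0.838, 0.546, 0.0]
force: [-0.1, 0.2, -1.0]
grip_width: 0.0236
```

Request:
apply_moves(dp=[[0,0,0],[0,0,0],[0,0,0],[0,0,0],[0,0,0],[0,0,0],[0,0,0],[0,0,0],[0,0,0],[0,0,0]], turn=[0,0,0,0,0,0,0,0,0,0], gripper=[0.35,0.4,0.5,0.6,0.7,0.8,0.9,1,1,1])

```text
t: 20.85
tool_pos: [0.5226, 0.2061, 0.1115]
orientation: [-0.0, 0.838, 0.546, 0.0]
force: [-0.4, -0.7, 0.1]
grip_width: 0.085
```

Request:
apply_moves(dp=[[0,0,-1],[0,0,-3],[0,0,-6],[0,0,-9],[0,0,-12],[0,2,-14],[0,3,-14],[0,3,-14],[0,3,-14]], turn=[0,0,0,0,0,0,0,0,0], gripper=[1,1,1,1,1,1,1,1,1])

```text
t: 21.75
tool_pos: [0.549, 0.1938, 0.2501]
orientation: [-0.0, 0.838, 0.545, -0.001]
force: [-0.6, 0.3, -0.2]
grip_width: 0.087
```

Run:
```python
from plan import *
c=snap('wrist','w8');d=snap('scene','s8');snap('top','t8')
s=sense();print(s['t'],s['tool_pos'],s['force'],s['grip_width'])
a=cv2.resize(c['color'][100:260,230:430,::-1],(500,400),interpolation=2)
b=cv2.resize(d['color'][170:270,300:425,::-1],(500,400),interpolation=2)
cv2.imwrite('pics/c8.png',cv2.resize(np.hstack([a,b]),(800,320)))
```

```text
21.9 [0.54890946 0.19424553 0.25022427] [-0.41611622  0.91878565 -0.34275392] 0.0871798179735301
```

View pics/c8.png

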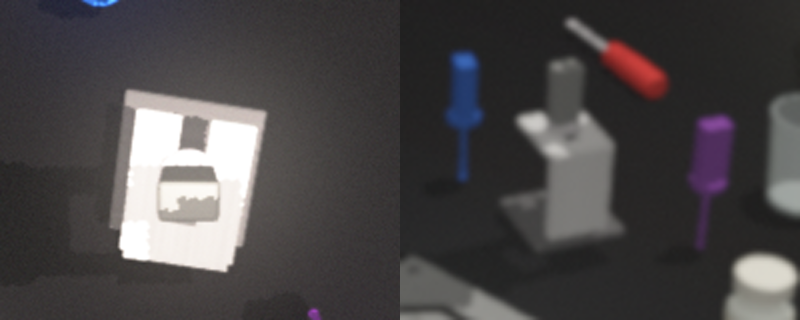

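View pics/s8.png

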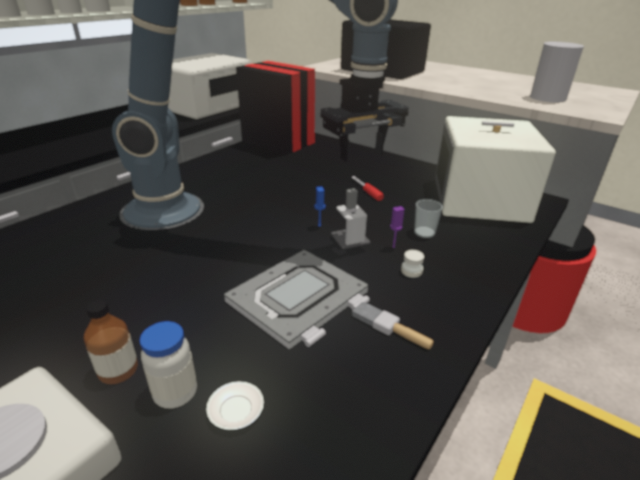

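The feeler stands upright in the fork, near (190,195) in the wrist crop. It sits as it did at the start, and nothing else has moved. Handing in.

Run:
```python
from h import *
print(sign_off())
```

```text
the job is handed in; nothing more can be done
None
```

I ran the feeler along the bare groove from the pocket to the cut end, then hung it back in its rest and let go. The job was handed in at about 22 s of the 67 s allowed. The hand-in gives no verdict.

- **Run along the groove:** The tip moved at about 2.5 cm/s with 0 to 5 N on the groove floor. At each step the estimated tip position was within about 2 mm of the centre line.
- **Cut end:** I measured the cut end at about 22.7 mm on the +y side of the door's middle. Contact showed as a side force that rose steadily to about 6 N. I estimate roughly 3 N of that was on the rubber and the rest was floor friction. The last small push past 6 N was not read before I backed off and lifted out.
- **Back in the rest:** The last pictures show the feeler upright in the fork slot, the gripper open and clear of it, and the look-alikes and other bench items looking unmoved. I judged this by eye and did not measure the final tilt or collar offset.
- **Checks that disagreed:** The top camera put the door about 3 to 4 mm from where the wrist camera did. I used the wrist fit because it matched both the held tip and the door's features. After the run the tip looked about 2 mm off the tool axis, so the feeler may have tilted slightly in the grip; it still went into the slot without trouble.

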